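# Hold the sprung cover of a hand test case just under its balance point

### The arm

A 6-joint arm with a two-finger parallel gripper is mounted at the origin on the work surface. World frame = base frame: x ahead of the robot, y to its left, z up, the work surface at z = 0. Lengths are in m, angles in degrees, forces in N, time in s.
With the tool pointing down it reaches from about 0.4 to 0.825 m from the base axis. Payload 7 kg.
Tool frame: the origin (TCP) lies on the centre line of the jaws, within the pads' length; the fingertips stand 14 mm ahead of it and the grasp point (between the pads) lies 5 mm behind it; z points along the fingers, y is the line along which they close (so a half turn about z gives the same grasp; the last joint's range is limited). The gripper opens to 88 mm and grips with 3 to 60 N. Pads are 19 mm wide; open, the fingers measure 130 mm over their backs; the gripper's body (78 mm by 193 mm) begins 47 mm behind the grasp point.
Start: joints at [90.304, 20.546, 0.682, 0, -70.136, -16.507], TCP at [0.188, 0.648, 0.241] pointing down, gripper open.
Joint ranges: [-176.03, 176.03], [-82.01, 121.73], [-58.28, 71.71], [-173.87, 95.51], [-174.79, -0.11], [-173.66, 173.66]. Speed limits (degrees/s): [136.94, 136.94, 172.46, 180, 180, 180].

### API

Orientations are given as [roll, pitch, yaw] about the fixed x, y, z axes, in that order (R = Rz(yaw) Ry(pitch) Rx(roll)).
In Python, from plant import r gives the robot as it stands.
- The arm moves only by the tool send_rows, never from a script. Its argument "steps" is a list of rows, each an object with "dp": the shift along the tool's x, y, z in mm, a list of three; "roll": the turn about the tool's z in rad; "jaw": the opening in per cent of the stroke, from 0 (shut) to 100 (fully open). In form: [{"dp": [tx, ty, tz], "roll": roll, "jaw": jaw}, ...]. A call has 1 to 5 rows; each row is the pose to reach, as a shift and turn from the pose commanded when the call began, along the tool's axes at that moment; what a row does not reach only later rows make up. A row lasts 1/8 s, in which the tool goes at most 62.5 mm and 10.7 degrees, less where a joint would pass 70% of its speed; a pose out of reach is approached as far as the arm can. A call with a gripper value outside its range is refused whole. The fingers move at their own pace and stop on an object; "newtons" is the grip in N (left out, the last holds). Time passes only in rows, so rows that repeat a pose let the fingers close. It gives the time, the measured TCP pose, the force, the opening and the grip force at its end, in the units of the state.
- r.get_state(): the state, without advancing time (a new reading comes with each control period).
- r.capture(name): name is "side" or "top"; returns a dict with "image" (400x640x3 uint8, blue, green, red), "K" (3x3 intrinsics, pixels), "dist" ([k1, k2, p1, p2, k3] as OpenCV has them; the pictures are not rectified), "rvec" (rotation vector, rad) and "tvec" (3), from world to camera coordinates, as OpenCV has them. Camera axes: x right, y down, z forward; pixel columns grow to the right and rows downward; lengths in m; the calibration is good to about 2 mm. A picture is of the moment at which its call begins. There is no depth.
- r.close_job(): hands the job in; it is judged then, once.
The state is a dict: "time_s": time; "joints": joint angles; "qd": joint speeds; "joint_torque": joint torques, N m; "tcp_pos": TCP position; "eef_rot": TCP orientation; "contact_force": force on the tool from outside, world axes, zero at the start; "moment": the same for the moment, N m; "gripper_width": finger opening in m; "gripper_force": force on a finger pad.
Only numpy, scipy, OpenCV 4.12 (cv2) and the standard library are available. Lean on these libraries where they do the work, as an engineer would, in place of code of your own. Each camera call takes 0.05 s, during which the arm holds its last target. There are 200 camera calls.

### The job

The gas struts of the hand test case need adjusting. First take the spare robot finger off its glass cover and put it in the blue parts tray; then lift the cover by its grab bar, gently and without letting go, until it is clearly past its balance point where the struts start to carry it (not up to its stop), and ease it back to five to ten degrees below the balance point. Finish while holding it still there by the bar, so that I can get at the strut ends, and leave the upright demo hand, the multimeter and the screw jar where they stand.

Things in the scene. Friction and masses are not known exactly. Their poses are not given: they have to be found in the camera images.
- case: hand test case, a light grey open-topped housing 230 (x) x 280 (y) x 90 mm high, fixed, a robot hand inside. Origin: centre of its underside; its front (-x, with coloured buttons and the grab bar) faces roughly to the robot. The flat cover lies closed on it, its glass top 106 mm above the table. A gas strut runs along the outside of each side wall.
- cover (a joint): angle of the glazed cover, a framed panel 230 x 280 x 16 mm hinged at the case's rear top edge: 0 closed and level (start), grows as the front rises, stop at 1.3. Balance point 0.80 rad (46 degrees): below it falls shut, above it the struts swing it open; it stays nowhere by itself. Force at the bar: up about 2.3 N when closed, none at 0.80; at 1.0 it pulls open with about 1.5 N.
- cover_hinge (a point): point on the hinge axis midway along it, 98 mm above the table, 115 mm behind the case's origin. The axis runs along the case's y. The bar's centre moves on a circle of 280 mm radius round it.
- grab_bar: grab bar on the cover's front edge: round steel, 16 mm diameter, 140 mm long along the case's y, on two 12 mm standoffs at its ends; free space above, below, in front, and 42 mm clear behind it to the cover's edge. Origin: the bar's centre; closed it is 98 mm above the table, 165 mm in front of the case's origin. Its axes turn with the cover (x to the hinge).
- spare_finger: spare robot finger lying on the glass cover, loose, about 70 g: white knuckle, yellow middle link, black tip. 98 mm long (its x, tip to +x), 22 mm high, 20 mm wide (y) at the middle link, 22 mm at the knuckle, 18 mm at the tip. Origin: centre of its underside.
- finger_mid (a point): centre of the spare finger's middle, 11 mm above its underside as it lies on the cover
- tray: blue open parts tray, fixed, outside 170 (x) x 130 (y) x 22 mm high, walls and floor 4 mm thick. Origin: centre of its underside. It stands to the robot's left or right of the case.
- demo_hand: bystander: upright robot hand, white and black, on a round white foot of 80 mm diameter, about 210 mm tall. Origin: centre of its underside. It stands on the other side of the case from the tray.
- multimeter: bystander: orange multimeter lying flat, 165 x 82 x 36 mm. Origin: centre of its underside.
- screw_jar: bystander: clear screw jar with a white lid, 62 mm diameter, 71 mm tall. Origin: centre of its underside.
Things that resemble listed ones, but are neither listed nor needed, are in the scene too. What is shaped like the spare_finger but purple is not meant. Leave any red look-alike of the tray alone.

How it is judged:
By the outcome, as a careful person would: the job done as asked, in the order asked, and still so for the second after the job is handed in, while the arm keeps its last pose, push and grip.
It also fails if it takes over 56 s, if anything falls off the work surface, if the arm or the gripper's body presses on something with over 40 N, if the wrist force passes 120 N, or if a joint passes its speed limit or range.

## Working session

There is one attempt and no reset: what is moved stays moved. The work goes in short steps, Python scripts to look and compute and a tool call to move; the robot and the scene stay as the last step left them, time stands still between calls to the robot, and variables do not carry over. Pictures are saved under pics/ and viewed, at most 10 in all, crops included, and the job is handed in when it is done.

Besides the shell and the picture viewer there is one more tool, called after "Emit:" in YAML: its name, and indented under it one key for each argument. send_rows: Moves the arm, as the interface text tells. Its arguments: {"type":"object","properties":{"steps":{"type":"array","items":{"type":"object","properties":{"dp":{"type":"array","items":{"type":"number"}},"roll":{"type":"number"},"jaw":{"type":"number"}}}},"newtons":{"type":"number"}},"required":["steps"]}

```bash
mkdir -p pics; ls; python3 - <<'E'
from plant import r
import cv2,numpy as np
for n in("side","top"):
    c=r.capture(n); cv2.imwrite(f"pics/{n}0.png",c["image"])
    R=cv2.Rodrigues(np.array(c["rvec"]))[0]; print(n,(-R.T@np.array(c["tvec"]).ravel()).round(3),R[2].round(2),np.array(c["K"])[0,0])
s=r.get_state();print(s)
E
```

```text
pics
side [0.396 0.771 0.601] [ 0.1  -0.83 -0.54] 396.59159503010676
top [0.435 0.012 1.047] [ 0.08 -0.   -1.  ] 395.13654921799423
{'time_s': 0.1, 'joints': array([ 9.03022495e+01,  2.05877425e+01,  6.39198258e-01, -1.79983139e-02,
       -7.01361913e+01, -1.65064164e+01]), 'qd': array([ 0.01308436, -0.12921907,  0.26286584,  0.1952202 ,  0.00671775,
       -0.03034399]), 'joint_torque': array([-9.27743313e-04, -5.84161985e+01,  2.93753761e+01,  7.01524928e+00,
        1.02227210e-02, -4.78085121e-05]), 'tcp_pos': array([0.1882779 , 0.64777447, 0.23971223]), 'eef_rot': array([ 1.79913949e+02, -7.85438009e-03, -1.62102891e+01]), 'contact_force': array([1.22372117, 0.7733877 , 0.38370377]), 'moment': array([0.01840152, 0.00909978, 0.023734  ]), 'gripper_force': 0.0, 'gripper_width': 0.08823312309717199}
```

View pics/top0.png

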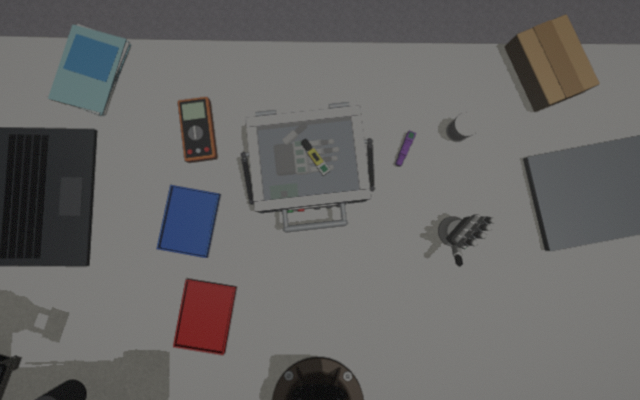

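View pics/side0.png

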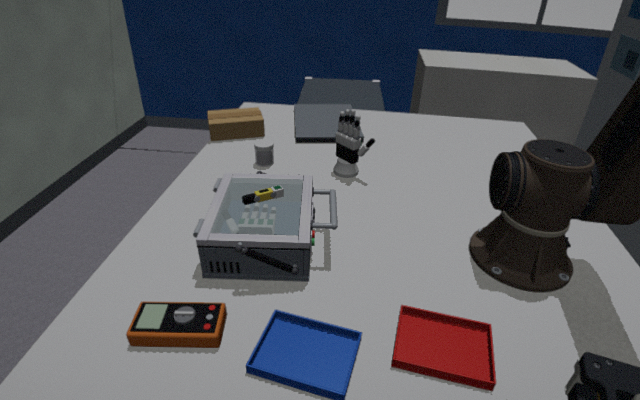

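The top view shows these finger-like things: the spare finger (yellow/black/white) on the glass at about (316,157), the purple look-alike at (405,148) and the demo hand's fingers at (470,230). The trays are blue at (189,221) and red at (205,316). I choose the finger at (316,157) and the blue tray, and will check the finger in one close crop.

```bash
cat > h.py <<'E'
import cv2,numpy as np
def ray(c,px):
    K,d=np.array(c["K"]),np.array(c["dist"]);R=cv2.Rodrigues(np.array(c["rvec"]))[0];t=np.array(c["tvec"]).ravel()
    u=cv2.undistortPoints(np.array(px,float).reshape(-1,1,2),K,d).reshape(-1,2)
    return -R.T@t,np.c_[u,np.ones(len(u))]@R
def at_z(c,px,z):
    o,d=ray(c,px); return (o+d*((z-o[2])/d[:,2])[:,None])
def proj(c,P):
    return cv2.projectPoints(np.array(P,float).reshape(-1,3),np.array(c["rvec"]),np.array(c["tvec"]),np.array(c["K"]),np.array(c["dist"]))[0].reshape(-1,2)
E
python3 - <<'E'
from plant import r
from h import *
c=r.capture("top"); im=c["image"]
cv2.imwrite("pics/crop1.png",cv2.resize(im[90:240,235:385],None,fx=4,fy=4,interpolation=cv2.INTER_CUBIC))
hsv=cv2.cvtColor(im,cv2.COLOR_BGR2HSV)
m=cv2.inRange(hsv,(20,120,80),(35,255,255)); m[:, :280]=0;m[:,350:]=0
p=np.argwhere(m)[:,::-1]; print("yellow",len(p),p.mean(0))
W=at_z(c,p,.122); print(W.mean(0))
b=cv2.inRange(hsv,(105,150,50),(125,255,255)); b[:, 230:]=0;b[:,:140]=0;b[:180]=0
k=cv2.minAreaRect(np.argwhere(b)[:,::-1].astype(np.float32)); print(k)
bp=at_z(c,cv2.boxPoints(k),.022); print(bp.round(3),bp.mean(0).round(3),np.linalg.norm(np.diff(bp,axis=0),axis=1))
s=r.capture("side");hs=cv2.cvtColor(s["image"],cv2.COLOR_BGR2HSV)
m=cv2.inRange(hs,(20,120,80),(35,255,255)); m[:170]=0;m[220:]=0;m[:,:230]=0;m[:,300:]=0
p=np.argwhere(m)[:,::-1]; print("yside",len(p),p.mean(0),at_z(s,[p.mean(0)],.12))
E
```

```text
yellow 17 [311.64705882 154.41176471]
[0.61769362 0.0202355  0.122     ]
((188.06752014160156, 221.37486267089844), (43.34347915649414, 61.2551383972168), 12.407418251037598)
[[0.393 0.406 0.022]
 [0.548 0.379 0.022]
 [0.524 0.269 0.022]
 [0.37  0.297 0.022]] [0.459 0.338 0.022] [0.15702506 0.11270861 0.15695841]
yside 67 [263.37313433 192.13432836] [[0.61141997 0.00850742 0.12      ]]
```

View pics/crop1.png

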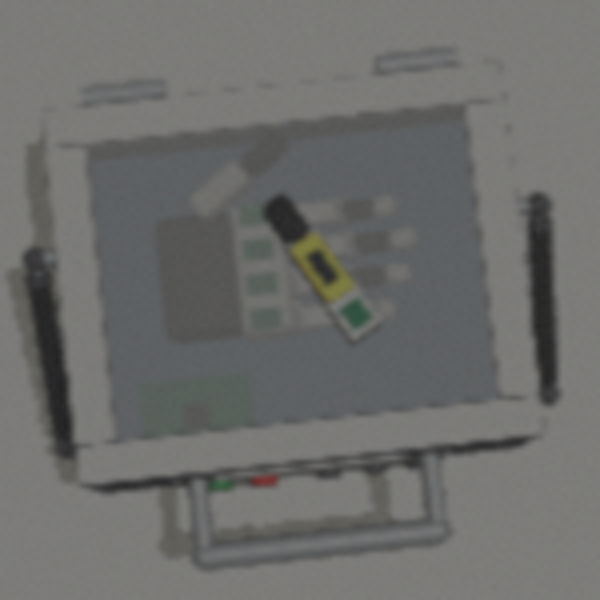

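The crop confirms the choice: black tip at crop (285,212), yellow middle at (322,265) and white knuckle with a green label at (358,318). The bar runs from crop (205,557) to (440,532).

```bash
python3 - <<'E'
from plant import r
from h import *
c=r.capture("top")
f=lambda L:np.array(L,float)/4+[235,90]-.375
F=at_z(c,f([[277,198],[363,331]]),.124);print("finger ends",F.round(4),np.linalg.norm(F[0]-F[1]),F.mean(0),np.degrees(np.arctan2(*(F[0]-F[1])[[1,0]])))
B=at_z(c,f([[207,555],[441,532]]),.102);d=B[0]-B[1];print("bar",B.round(4),np.linalg.norm(d),B.mean(0),"caseyaw",np.degrees(np.arctan2(-d[0],d[1])))
C=at_z(c,f([[78,482],[548,428],[500,63],[42,112]]),.106);print("cover",C.round(4),C.mean(0),np.linalg.norm(C-np.roll(C,1,0),axis=1))
for i,j in((0,1),(3,2)):
    e=C[i]-C[j];print(np.degrees(np.arctan2(-e[0],e[1])))
# side view: bar ends
s=r.capture("side");cv2.imwrite("pics/s1.png",cv2.resize(s["image"][160:290,190:350],None,fx=5,fy=4.6153846,interpolation=cv2.INTER_CUBIC))
cv2.imwrite("pics/s1.png",cv2.resize(s["image"][165:285,190:350],None,fx=5,fy=5,interpolation=cv2.INTER_CUBIC))
E
```

```text
finger ends [[ 0.6538  0.0391  0.124 ]
 [ 0.5748 -0.0127  0.124 ]] 0.0944546164659692 [0.61429435 0.01321563 0.124     ] 33.23629767261012
bar [[ 0.4423  0.0785  0.102 ]
 [ 0.4575 -0.061   0.102 ]] 0.1402859032318898 [0.44990379 0.00877013 0.102     ] caseyaw 6.243072953383198
cover [[ 0.4847  0.1557  0.106 ]
 [ 0.5203 -0.1243  0.106 ]
 [ 0.7432 -0.0951  0.106 ]
 [ 0.7092  0.1829  0.106 ]] [0.61434316 0.02979574 0.106     ] [0.22606968 0.28230788 0.22481802 0.28001424]
7.2287054935362125
6.972965165742955
```

View pics/s1.png

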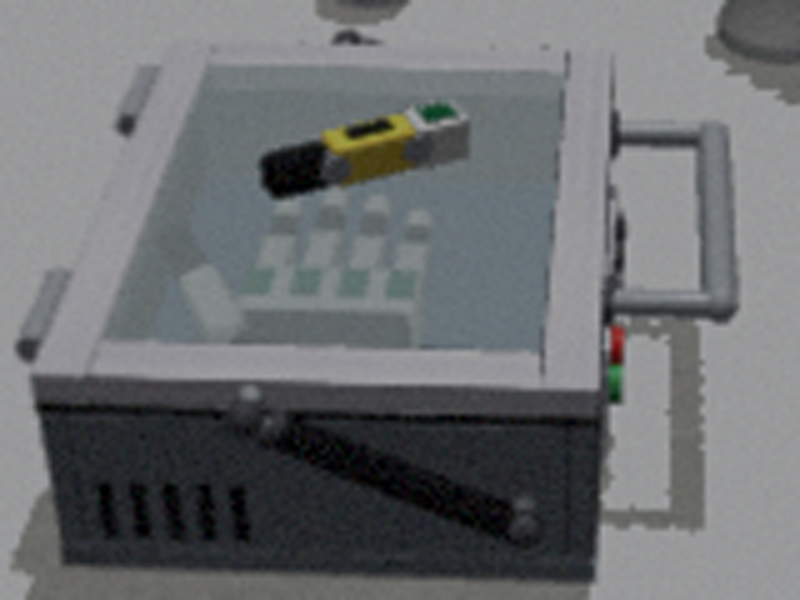

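The side crop shows the finger with its knuckle towards the front right. The bar sticks out at crop (715,215), and the standoffs and the space around the bar are clear.

Measured positions:
- **Case:** centre (0.614, 0.030), yaw 7°, which agrees with the given sizes.
- **Bar:** (0.450, 0.009).
- **Finger:** (0.614, 0.013), yaw 33°.
- **Tray:** (0.459, 0.338), yaw -10°.

I'll start moving now.

Emit:
send_rows:
  steps:
    - {"dp":[30,25,0],"roll":-0.17,"jaw":100}
    - {"dp":[75,63,0],"roll":-0.34,"jaw":80}
    - {"dp":[120,101,0],"roll":-0.51,"jaw":60}
    - {"dp":[165,139,0],"roll":-0.68,"jaw":60}
    - {"dp":[210,177,0],"roll":-0.86,"jaw":60}
  newtons: 12

```text
time_s: 0.92
tcp_pos: [0.3414, 0.4179, 0.2408]
eef_rot: [-180.0, -0.0, 33.4]
contact_force: [0.9, 1.2, -0.1]
gripper_width: 0.055
gripper_force: 0.0
```

```bash
cat >> h.py <<'E'
def go(r,x,y,z,yaw):
    s=r.get_state();p=np.array(s["tcp_pos"]);a=np.radians(s["eef_rot"][2]);D=np.array([x,y,z])-p
    t=[D[0]*np.cos(a)+D[1]*np.sin(a),D[0]*np.sin(a)-D[1]*np.cos(a),-D[2]]
    w=(np.degrees(a)-yaw+180)%360-180
    print("t",round(s["time_s"],2),"pos",p.round(4),"rot",np.round(s["eef_rot"],1),"w",round(s["gripper_width"],4),"gf",round(s["gripper_force"],1),"F",np.round(s["contact_force"],1),"\n dp mm",(1000*np.array(t)).round(1),"roll",np.radians(w).round(3))
E
python3 - <<'E'
from plant import r
from h import *
go(r,.614,.013,.19,33.3)
E
```

```text
t 0.93 pos [0.3414 0.4179 0.2408] rot [-180.    -0.    33.4] w 0.055 gf 0.0 F [ 0.9  1.2 -0.1] 
 dp mm [  4.5 488.1  50.8] roll 0.002
```

Emit:
send_rows:
  steps:
    - {"dp":[0,45,5],"roll":0,"jaw":55}
    - {"dp":[2,95,10],"roll":0,"jaw":55}
    - {"dp":[3,150,15],"roll":0,"jaw":55}
    - {"dp":[3,205,20],"roll":0,"jaw":55}
    - {"dp":[4,260,25],"roll":0,"jaw":55}

```text
time_s: 1.55
tcp_pos: [0.4866, 0.2024, 0.2158]
eef_rot: [-180.0, -0.0, 33.1]
contact_force: [1.2, 0.9, 0.3]
gripper_width: 0.0483
gripper_force: 0.0
```

Emit:
send_rows:
  steps:
    - {"dp":[0,55,0],"roll":0,"jaw":55}
    - {"dp":[0,110,5],"roll":0,"jaw":55}
    - {"dp":[0,160,10],"roll":0,"jaw":55}
    - {"dp":[0,200,15],"roll":0,"jaw":55}
    - {"dp":[0,228,25],"roll":0,"jaw":55}

```text
time_s: 2.17
tcp_pos: [0.6113, 0.0111, 0.1905]
eef_rot: [180.0, -0.0, 33.0]
contact_force: [-0.9, 0.6, -0.2]
gripper_width: 0.048
gripper_force: 0.0
```

```bash
python3 - <<'E'
from plant import r
from h import *
go(r,.614,.013,.123,33.3)
s=r.capture("side");t=r.capture("top")
a=cv2.resize(s["image"][120:240,210:330],None,fx=3.33,fy=4,interpolation=cv2.INTER_CUBIC)
b=cv2.resize(t["image"][100:220,256:376],None,fx=3.33,fy=4,interpolation=cv2.INTER_CUBIC)
cv2.imwrite("pics/p2.png",np.hstack([a,b]))
E
```

```text
t 2.17 pos [0.6113 0.0111 0.1905] rot [180.  -0.  33.] w 0.048 gf 0.0 F [-0.9  0.6 -0.2] 
 dp mm [ 3.3 -0.1 67.5] roll -0.005
```

View pics/p2.png

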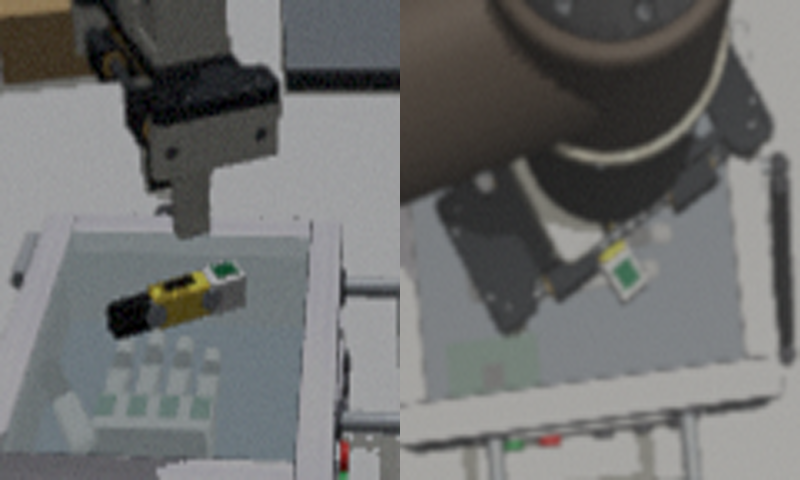

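The jaws straddle the yellow link: in the right-hand view the pads stand either side of it at (615,250). I'll descend and grip.

Emit:
send_rows:
  steps:
    - {"dp":[2,0,25],"roll":0,"jaw":55}
    - {"dp":[3,0,50],"roll":0,"jaw":55}
    - {"dp":[3,0,62],"roll":0,"jaw":55}
    - {"dp":[3,0,67],"roll":0,"jaw":55}
    - {"dp":[3,0,67],"roll":0,"jaw":40}

```text
time_s: 2.9
tcp_pos: [0.613, 0.0147, 0.124]
eef_rot: [180.0, -0.0, 33.1]
contact_force: [0.1, 0.9, 0.6]
gripper_width: 0.0427
gripper_force: 0.0
```

Emit:
send_rows:
  steps:
    - {"dp":[0,0,0],"roll":0,"jaw":15}
    - {"dp":[0,0,0],"roll":0,"jaw":15}
    - {"dp":[0,0,0],"roll":0,"jaw":15}
    - {"dp":[0,0,0],"roll":0,"jaw":15}
  newtons: 12

```text
time_s: 3.4
tcp_pos: [0.6131, 0.0146, 0.1241]
eef_rot: [180.0, -0.0, 33.1]
contact_force: [-2.2, 0.8, 4.5]
gripper_width: 0.0202
gripper_force: 11.7
```

Emit:
send_rows:
  steps:
    - {"dp":[0,0,-8],"roll":0,"jaw":15}
    - {"dp":[0,0,-25],"roll":0,"jaw":15}
    - {"dp":[0,0,-45],"roll":0,"jaw":15}
    - {"dp":[0,0,-60],"roll":0,"jaw":15}

```text
time_s: 3.9
tcp_pos: [0.6132, 0.0145, 0.1855]
eef_rot: [180.0, -0.1, 33.1]
contact_force: [0.0, -0.8, -1.1]
gripper_width: 0.0202
gripper_force: 11.7
```

```bash
python3 - <<'E'
from plant import r
from h import *
go(r,.459,.338,.10,-10)
E
```

```text
t 3.9 pos [0.6132 0.0145 0.1855] rot [ 1.80e+02 -1.00e-01  3.31e+01] w 0.0202 gf 11.7 F [ 0.  -0.8 -1.1] 
 dp mm [  47.3 -355.2   85.5] roll 0.752
```

Emit:
send_rows:
  steps:
    - {"dp":[5,-30,0],"roll":0.1,"jaw":15}
    - {"dp":[12,-80,0],"roll":0.25,"jaw":15}
    - {"dp":[19,-135,0],"roll":0.4,"jaw":15}
    - {"dp":[26,-190,0],"roll":0.55,"jaw":15}
    - {"dp":[33,-245,0],"roll":0.7,"jaw":15}

```text
time_s: 4.53
tcp_pos: [0.506, 0.2393, 0.1845]
eef_rot: [-180.0, -0.0, -7.3]
contact_force: [0.5, 0.2, -1.4]
gripper_width: 0.0207
gripper_force: 11.6
```

```bash
python3 - <<'E'
from plant import r
from h import *
go(r,.459,.338,.10,-10)
E
```

```text
t 4.53 pos [0.506  0.2393 0.1845] rot [-180.    -0.    -7.3] w 0.0207 gf 11.6 F [ 0.5  0.2 -1.4] 
 dp mm [-59.2 -91.9  84.5] roll 0.047
```

Emit:
send_rows:
  steps:
    - {"dp":[-25,-40,5],"roll":0.03,"jaw":15}
    - {"dp":[-50,-75,25],"roll":0.05,"jaw":15}
    - {"dp":[-59,-92,60],"roll":0.05,"jaw":15}
    - {"dp":[-59,-92,85],"roll":0.05,"jaw":15}
    - {"dp":[-59,-92,100],"roll":0.05,"jaw":15}

```text
time_s: 5.15
tcp_pos: [0.4591, 0.3363, 0.0828]
eef_rot: [179.9, 0.0, -9.9]
contact_force: [0.0, 0.0, -2.3]
gripper_width: 0.0202
gripper_force: 11.7
```

```bash
python3 - <<'E'
from plant import r
from h import *
go(r,.459,.338,.024,-10)
s=r.capture("side")
cv2.imwrite("pics/p3.png",cv2.resize(s["image"][250:400,220:420],None,fx=3,fy=3))
E
```

```text
t 5.15 pos [0.4591 0.3363 0.0828] rot [179.9   0.   -9.9] w 0.0202 gf 11.7 F [ 0.   0.  -2.3] 
 dp mm [-0.4 -1.6 58.8] roll 0.002
```

View pics/p3.png

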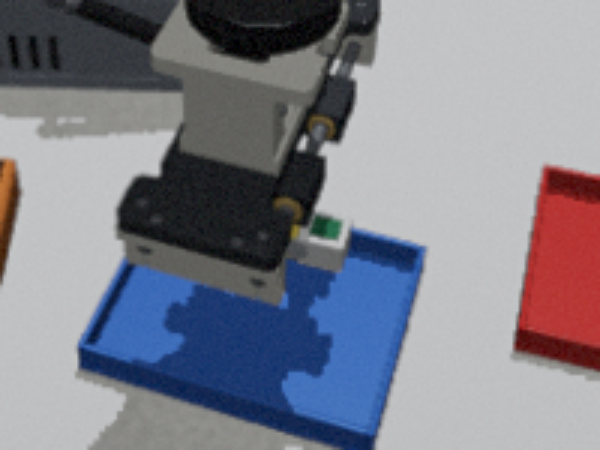

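The picture shows the finger, with its white knuckle at (325,240), held over the blue tray. I'll lower and release it.

Emit:
send_rows:
  steps:
    - {"dp":[0,-1,20],"roll":0,"jaw":15}
    - {"dp":[0,-1,40],"roll":0,"jaw":15}
    - {"dp":[0,-1,52],"roll":0,"jaw":15}
    - {"dp":[0,-1,58],"roll":0,"jaw":15}
    - {"dp":[0,-1,59],"roll":0,"jaw":15}

```text
time_s: 5.82
tcp_pos: [0.4599, 0.3374, 0.0248]
eef_rot: [-180.0, -0.0, -9.9]
contact_force: [0.5, 0.7, -0.5]
gripper_width: 0.0205
gripper_force: 11.7
```

Emit:
send_rows:
  steps:
    - {"dp":[0,0,0],"roll":0,"jaw":40}
    - {"dp":[0,0,0],"roll":0,"jaw":50}
    - {"dp":[0,0,-10],"roll":0,"jaw":50}
    - {"dp":[0,0,-40],"roll":0,"jaw":50}
    - {"dp":[0,0,-90],"roll":0,"jaw":50}

```text
time_s: 6.45
tcp_pos: [0.459, 0.3364, 0.115]
eef_rot: [179.8, 0.1, -9.9]
contact_force: [1.1, 1.0, 0.5]
gripper_width: 0.0438
gripper_force: 0.0
```

```bash
python3 - <<'E'
from plant import r
from h import *
go(r,.449,.010,.19,-83)
E
```

```text
t 6.45 pos [0.459  0.3364 0.115 ] rot [ 1.798e+02  1.000e-01 -9.900e+00] w 0.0438 gf 0.0 F [1.1 1.  0.5] 
 dp mm [ 46.3 323.3 -75. ] roll 1.276
```

Emit:
send_rows:
  steps:
    - {"dp":[0,10,-30],"roll":0.1,"jaw":50}
    - {"dp":[5,35,-65],"roll":0.25,"jaw":50}
    - {"dp":[12,80,-75],"roll":0.43,"jaw":50}
    - {"dp":[20,135,-75],"roll":0.61,"jaw":50}
    - {"dp":[28,190,-75],"roll":0.79,"jaw":50}

```text
time_s: 7.08
tcp_pos: [0.4543, 0.1439, 0.1908]
eef_rot: [-179.9, 0.0, -55.5]
contact_force: [0.9, -0.4, -0.1]
gripper_width: 0.0434
gripper_force: 0.0
```

```bash
python3 - <<'E'
from plant import r
from h import *
go(r,.449,.010,.19,-83)
c=r.capture("top");s=r.capture("side")
a=s["image"][300:400,230:380]
t=c["image"][70:280,130:400]
cv2.imwrite("pics/p4.png",np.hstack([cv2.resize(a,(400,400)),cv2.resize(t,(400,400))]))
E
```

```text
t 7.08 pos [0.4543 0.1439 0.1908] rot [-179.9    0.   -55.5] w 0.0434 gf 0.0 F [ 0.9 -0.4 -0.1] 
 dp mm [107.3  80.3   0.8] roll 0.481
```

View pics/p4.png

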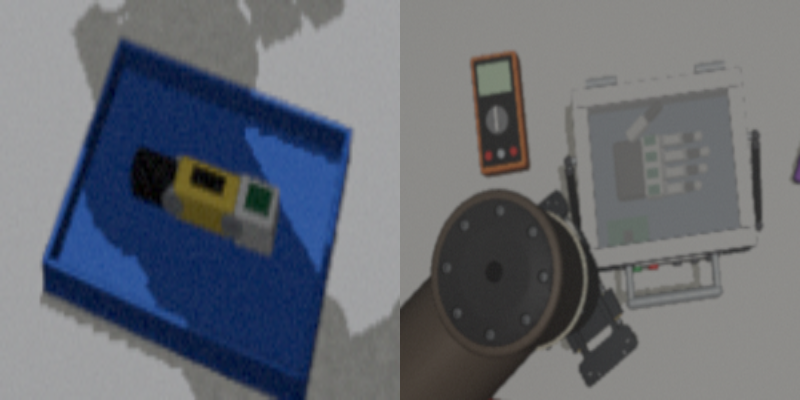

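The picture shows the finger lying in the blue tray, with its black tip at (155,175) and knuckle at (258,215), and the cover is free. Next is the bar.

Emit:
send_rows:
  steps:
    - {"dp":[25,18,0],"roll":0.12,"jaw":40}
    - {"dp":[55,40,0],"roll":0.26,"jaw":38}
    - {"dp":[85,62,0],"roll":0.4,"jaw":38}
    - {"dp":[103,77,10],"roll":0.48,"jaw":38}
    - {"dp":[107,80,25],"roll":0.48,"jaw":38}

```text
time_s: 7.8
tcp_pos: [0.4503, 0.0109, 0.1655]
eef_rot: [-179.9, 0.0, -82.8]
contact_force: [0.4, -0.2, 0.1]
gripper_width: 0.0334
gripper_force: 0.0
```

```bash
python3 - <<'E'
from plant import r
from h import *
go(r,.450,.0095,.095,-83)
c=r.capture("top");s=r.capture("side")
a=s["image"][120:250,270:370]
t=c["image"][170:270,265:365]
cv2.imwrite("pics/p5.png",np.hstack([cv2.resize(a,(400,520)),cv2.resize(t,(400,520))]))
E
```

```text
t 7.8 pos [0.4503 0.0109 0.1655] rot [-179.9    0.   -82.8] w 0.0334 gf 0.0 F [ 0.4 -0.2  0.1] 
 dp mm [ 1.4  0.5 70.5] roll 0.004
```

View pics/p5.png

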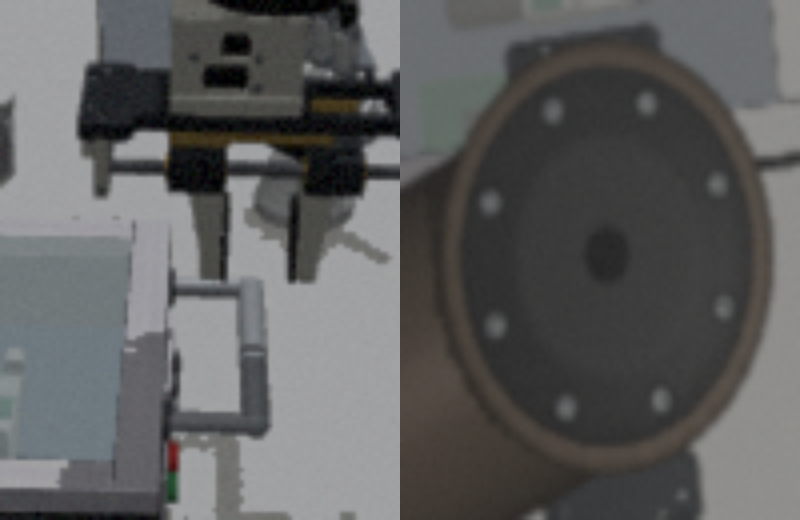

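The picture shows the fingertips at (215,275) and (305,275), either side of the bar's line at (255,340). I'll descend in steps.

Emit:
send_rows:
  steps:
    - {"dp":[1,0,22],"roll":0,"jaw":38}
    - {"dp":[1,0,42],"roll":0,"jaw":38}
    - {"dp":[1,0,56],"roll":0,"jaw":38}
    - {"dp":[1,0,66],"roll":0,"jaw":38}
    - {"dp":[1,0,71],"roll":0,"jaw":38}

```text
time_s: 8.52
tcp_pos: [0.4503, 0.011, 0.0934]
eef_rot: [180.0, -0.0, -82.6]
contact_force: [-0.4, -0.3, -0.0]
gripper_width: 0.0335
gripper_force: 0.0
```

Emit:
send_rows:
  steps:
    - {"dp":[0,0,0],"roll":0,"jaw":25}
    - {"dp":[0,0,0],"roll":0,"jaw":8}
    - {"dp":[0,0,0],"roll":0,"jaw":8}
    - {"dp":[0,0,0],"roll":0,"jaw":8}
  newtons: 15

```text
time_s: 9.02
tcp_pos: [0.4492, 0.0107, 0.0937]
eef_rot: [179.9, 0.0, -82.7]
contact_force: [-4.9, 1.3, 3.1]
gripper_width: 0.0154
gripper_force: 15.0
```

```bash
python3 - <<'E'
from plant import r
from h import *
go(r,.450,.0095,.095,-83)
E
```

```text
t 9.03 pos [0.4492 0.0107 0.0937] rot [179.9   0.  -82.7] w 0.0154 gf 15.0 F [-4.9  1.3  3.1] 
 dp mm [ 1.3 -0.6 -1.3] roll 0.005
```

The bar is gripped: width 15.4 mm at 15 N. I'll lift along the arc, which is up by 280·sin θ (-z of the tool) and back by 280·(1-cos θ) (-y of the tool).

Emit:
send_rows:
  steps:
    - {"dp":[0,0,-3],"roll":0,"jaw":8}
    - {"dp":[0,0,-8],"roll":0,"jaw":8}
    - {"dp":[0,-0.5,-17],"roll":0,"jaw":8}
    - {"dp":[0,-1,-25],"roll":0,"jaw":8}
    - {"dp":[0,-2,-33.5],"roll":0,"jaw":8}

```text
time_s: 9.65
tcp_pos: [0.4511, 0.0109, 0.1273]
eef_rot: [179.9, 0.0, -82.7]
contact_force: [-5.4, 2.6, -2.6]
gripper_width: 0.0156
gripper_force: 15.0
```

```bash
cat >> h.py <<'E'
def cov(r,th):
    s=r.get_state();p=np.array(s["tcp_pos"]);a=np.radians(s["eef_rot"][2])
    e=np.array([np.cos(np.radians(7)),np.sin(np.radians(7))])
    back=(p[:2]-[.4492,.0107])@e;up=p[2]-.0937
    print("t",round(s["time_s"],2),"back,up",(1e3*np.array([back,up])).round(1),"theta",np.arctan2(up,.28-back).round(3),"rad",np.hypot(up,.28-back).round(4),"F",np.round(s["contact_force"],1),"w",round(s["gripper_width"],4),"gf",round(s["gripper_force"],1),"yaw",s["eef_rot"][2].round(2))
    th=np.array(th);print(np.c_[th,280*(1-np.cos(th)),280*np.sin(th)].round(1).tolist())
E
python3 - <<'E'
from plant import r
from h import *
cov(r,[])
E
```

```text
t 9.65 back,up [ 1.9 33.6] theta 0.12 rad 0.2801 F [-5.4  2.6 -2.6] w 0.0156 gf 15.0 yaw -82.69
[]
```

Emit:
send_rows:
  steps:
    - {"dp":[0,-1.3,-11],"roll":0,"jaw":8}
    - {"dp":[0,-3,-22],"roll":0,"jaw":8}
    - {"dp":[0,-5.3,-33],"roll":0,"jaw":8}
    - {"dp":[0,-8.2,-44],"roll":0,"jaw":8}
    - {"dp":[0,-11.5,-54.6],"roll":0,"jaw":8}

```text
time_s: 10.28
tcp_pos: [0.4626, 0.0123, 0.1822]
eef_rot: [179.9, 0.0, -82.7]
contact_force: [-5.8, 1.4, -1.4]
gripper_width: 0.0151
gripper_force: 15.0
```

Emit:
send_rows:
  steps:
    - {"dp":[0,-3.8,-10.5],"roll":0,"jaw":8}
    - {"dp":[0,-7.9,-21],"roll":0,"jaw":8}
    - {"dp":[0,-12.5,-31],"roll":0,"jaw":8}
    - {"dp":[0,-17.4,-41],"roll":0,"jaw":8}
    - {"dp":[0,-22.8,-51],"roll":0,"jaw":8}

```text
time_s: 10.9
tcp_pos: [0.4838, 0.0149, 0.233]
eef_rot: [179.7, -0.0, -82.7]
contact_force: [-12.9, 2.6, 4.2]
gripper_width: 0.0153
gripper_force: 15.0
```

```bash
python3 - <<'E'
from plant import r
from h import *
cov(r,[.52,.56,.6,.64,.67,.7,.72,.76,.8,.84,.88,.92])
E
```

```text
t 10.9 back,up [ 34.8 139.3] theta 0.517 rad 0.282 F [-12.9   2.6   4.2] w 0.0153 gf 15.0 yaw -82.7
[[0.5, 37.0, 139.1], [0.6, 42.8, 148.7], [0.6, 48.9, 158.1], [0.6, 55.4, 167.2], [0.7, 60.5, 173.9], [0.7, 65.8, 180.4], [0.7, 69.5, 184.6], [0.8, 77.0, 192.9], [0.8, 84.9, 200.9], [0.8, 93.1, 208.5], [0.9, 101.6, 215.8], [0.9, 110.4, 222.8]]
```

Emit:
send_rows:
  steps:
    - {"dp":[0,-4.5,-10],"roll":0,"jaw":8}
    - {"dp":[0,-9.7,-19.7],"roll":0,"jaw":8}
    - {"dp":[0,-15.9,-29],"roll":0,"jaw":8}
    - {"dp":[0,-21,-35.8],"roll":0,"jaw":8}
    - {"dp":[0,-26.3,-42.3],"roll":0,"jaw":8}

```text
time_s: 11.52
tcp_pos: [0.5117, 0.0184, 0.2761]
eef_rot: [179.9, -0.0, -82.7]
contact_force: [-9.5, 2.0, 4.2]
gripper_width: 0.0158
gripper_force: 15.0
```

```bash
python3 - <<'E'
from plant import r
from h import *
cov(r,[])
E
```

```text
t 11.53 back,up [ 62.9 182.4] theta 0.699 rad 0.2835 F [-9.5  2.   4.2] w 0.0158 gf 15.0 yaw -82.67
[]
```

Emit:
send_rows:
  steps:
    - {"dp":[0,-6.4,-9.2],"roll":0,"jaw":8}
    - {"dp":[0,-13.6,-17.8],"roll":0,"jaw":8}
    - {"dp":[0,-21.7,-25.6],"roll":0,"jaw":8}
    - {"dp":[0,-30,-33.1],"roll":0,"jaw":8}
    - {"dp":[0,-38.7,-40.2],"roll":0,"jaw":8}

```text
time_s: 12.15
tcp_pos: [0.5508, 0.0232, 0.3167]
eef_rot: [180.0, -0.1, -82.7]
contact_force: [-6.9, -1.4, 6.7]
gripper_width: 0.0158
gripper_force: 15.0
```

```bash
python3 - <<'E'
from plant import r
from h import *
cov(r,[])
c=r.capture("side");im=c["image"].copy()
H=np.array([.728,.044,.098]);a=np.radians(7);ex=np.array([np.cos(a),np.sin(a),0]);ey=np.array([-ex[1],ex[0],0]);ez=np.array([0,0,1.])
for th,col in((.85,(0,255,0)),(.95,(0,0,255))):
    u=-ex*np.cos(th)+ez*np.sin(th)
    n=ex*np.sin(th)+ez*np.cos(th)
    q=proj(c,[H+n*.008+ey*.14,H+u*.23+n*.008+ey*.14,H+u*.28+ey*.07,H+u*.28-ey*.07])
    print(th,q.round(0).tolist())
    for k in (0,2): cv2.line(im,tuple(int(v) for v in q[k].round()),tuple(int(v) for v in q[k+1].round()),col,1)
cv2.imwrite("pics/p6.png",cv2.resize(im[40:260,190:350],None,fx=2.7,fy=2.7,interpolation=cv2.INTER_CUBIC))
E
```

```text
t 12.15 back,up [102.4 223. ] theta 0.898 rad 0.2851 F [-6.9 -1.4  6.7] w 0.0158 gf 15.0 yaw -82.66
[]
0.85 [[192.0, 239.0], [262.0, 164.0], [287.0, 132.0], [292.0, 107.0]]
0.95 [[191.0, 239.0], [251.0, 157.0], [275.0, 123.0], [282.0, 99.0]]
```

View pics/p6.png

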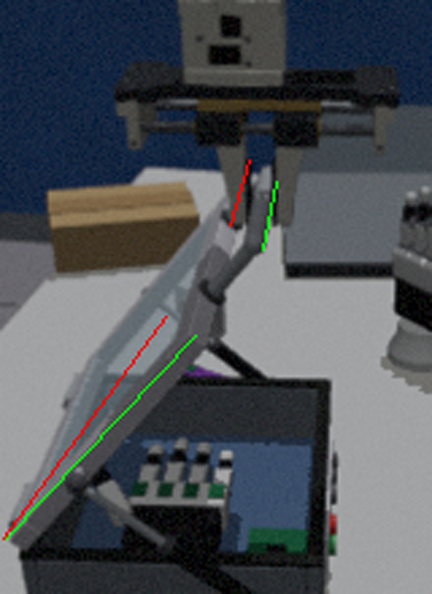

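The side view with overlay shows the bar's near end at (257,248). The 0.85 line ends at (264,250) and the 0.95 line at (230,228), so the cover is at about 0.87 rad, past balance. I'll go a little further so that it is clearly past.

Emit:
send_rows:
  steps:
    - {"dp":[0,-6,-6],"roll":0,"jaw":8}
    - {"dp":[0,-12.3,-11.5],"roll":0,"jaw":8}
    - {"dp":[0,-17,-15],"roll":0,"jaw":8}
    - {"dp":[0,-19,-16.3],"roll":0,"jaw":8}
    - {"dp":[0,-19,-16.3],"roll":0,"jaw":8}

```text
time_s: 12.82
tcp_pos: [0.5704, 0.0258, 0.3318]
eef_rot: [-180.0, -0.1, -82.7]
contact_force: [2.0, -4.9, 0.6]
gripper_width: 0.015
gripper_force: 15.0
```

```bash
python3 - <<'E'
from plant import r
from h import *
cov(r,[])
c=r.capture("side")
np.savez("pk.npz",**c)
H=np.array([.728,.044,.098]);a=np.radians(7);ex=np.array([np.cos(a),np.sin(a),0]);ey=np.array([-ex[1],ex[0],0]);ez=np.array([0,0,1.])
# match: difference of lid edge gradient along projected near-edge & bar, per theta
g=cv2.GaussianBlur(cv2.cvtColor(c["image"],cv2.COLOR_BGR2GRAY),(3,3),0).astype(np.float32)
G=np.hypot(cv2.Sobel(g,5,1,0),cv2.Sobel(g,5,0,1))
def score(th):
    u=-ex*np.cos(th)+ez*np.sin(th);n=ex*np.sin(th)+ez*np.cos(th)
    k=np.linspace(0,1,60)[:,None]
    A=lambda p,q:p+(q-p)*k
    tot=[]
    for s in(.008,-.008):
        tot.append(A(H+n*s+ey*.14,H+u*.23+n*s+ey*.14)); tot.append(A(H+u*.23+n*s+ey*.14,H+u*.23+n*s-ey*.14))
    q=proj(c,np.vstack(tot)).astype(np.float32)
    return cv2.remap(G,q[:,0],q[:,1],1).mean()
T=np.arange(.7,1.1,.01);S=[score(t) for t in T];o=np.argsort(S)[::-1][:5];print([(T[i].round(2),round(float(S[i]),1)) for i in o],np.median(S))
E
```

```text
t 12.82 back,up [122.1 238.1] theta 0.985 rad 0.2857 F [ 2.  -4.9  0.6] w 0.015 gf 15.0 yaw -82.68
[]
[(np.float64(0.89), 90.5), (np.float64(0.97), 89.4), (np.float64(0.96), 85.7), (np.float64(0.88), 83.9), (np.float64(0.9), 83.9)] 69.52208
```

Position and image agree: cover at about 0.97 rad, clearly past balance, with the struts pulling lightly (about 2 N). I'll ease it back towards about 0.67 rad.

Emit:
send_rows:
  steps:
    - {"dp":[0,7,5],"roll":0,"jaw":8}
    - {"dp":[0,16,12],"roll":0,"jaw":8}
    - {"dp":[0,25,19],"roll":0,"jaw":8}
    - {"dp":[0,33,26.5],"roll":0,"jaw":8}
    - {"dp":[0,41,34.3],"roll":0,"jaw":8}

```text
time_s: 13.5
tcp_pos: [0.5284, 0.021, 0.2968]
eef_rot: [-180.0, 0.0, -82.7]
contact_force: [1.7, -2.7, 0.3]
gripper_width: 0.0154
gripper_force: 15.0
```

```bash
python3 - <<'E'
from plant import r
from h import *
cov(r,[])
E
```

```text
t 13.5 back,up [ 79.9 203.1] theta 0.793 rad 0.2851 F [ 1.7 -2.7  0.3] w 0.0154 gf 15.0 yaw -82.66
[]
```

Emit:
send_rows:
  steps:
    - {"dp":[0,6,6],"roll":0,"jaw":8}
    - {"dp":[0,11,12],"roll":0,"jaw":8}
    - {"dp":[0,15,16.5],"roll":0,"jaw":8}
    - {"dp":[0,18,20.3],"roll":0,"jaw":8}
    - {"dp":[0,19.5,22],"roll":0,"jaw":8}

```text
time_s: 14.12
tcp_pos: [0.5093, 0.0187, 0.2749]
eef_rot: [180.0, 0.0, -82.7]
contact_force: [-0.1, -0.2, 0.8]
gripper_width: 0.0156
gripper_force: 15.0
```

Emit:
send_rows:
  steps:
    - {"dp":[0,0,0],"roll":0,"jaw":8}
    - {"dp":[0,0,0],"roll":0,"jaw":8}
    - {"dp":[0,0,0],"roll":0,"jaw":8}
    - {"dp":[0,0,0],"roll":0,"jaw":8}

```text
time_s: 14.62
tcp_pos: [0.5095, 0.0188, 0.2752]
eef_rot: [-180.0, 0.0, -82.7]
contact_force: [-2.2, 4.0, 1.6]
gripper_width: 0.0158
gripper_force: 15.0
```

```bash
python3 - <<'E'
from plant import r
from h import *
cov(r,[])
c=r.capture("side");im=cv2.resize(c["image"][60:260,180:380],None,fx=3,fy=3,interpolation=cv2.INTER_CUBIC)
H=np.array([.728,.044,.098]);a=np.radians(7);ex=np.array([np.cos(a),np.sin(a),0]);ey=np.array([-ex[1],ex[0],0]);ez=np.array([0,0,1.])
for th,col in((.62,(0,255,0)),(.67,(0,255,255)),(.72,(0,0,255))):
    u=-ex*np.cos(th)+ez*np.sin(th);n=ex*np.sin(th)+ez*np.cos(th)
    q=(proj(c,[H+u*.15+n*.008+ey*.14,H+u*.23+n*.008+ey*.14,H+u*.28+ey*.07,H+u*.28-ey*.07])-[180,60])*3
    for k in (0,2): cv2.line(im,tuple(int(v) for v in q[k].round()),tuple(int(v) for v in q[k+1].round()),col,1)
cv2.imwrite("pics/p7.png",im)
E
```

```text
t 14.62 back,up [ 60.9 181.5] theta 0.692 rad 0.2845 F [-2.2  4.   1.6] w 0.0158 gf 15.0 yaw -82.66
[]
```

View pics/p7.png

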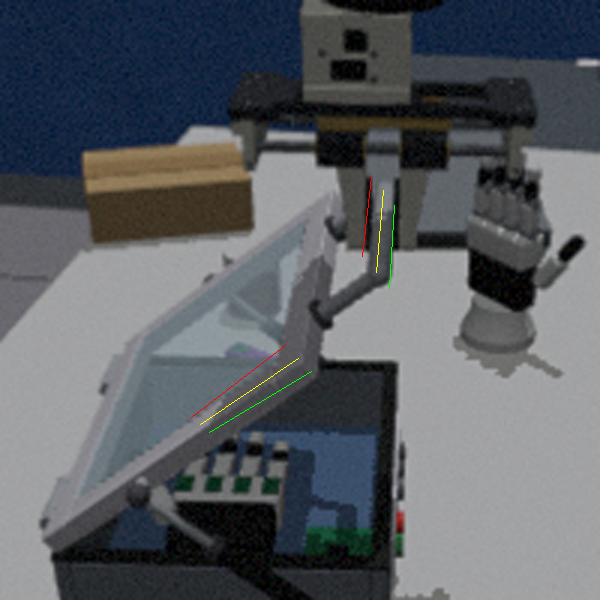

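The last picture shows the bar's near end at (382,275), next to the 0.67 overlay line at (377,272). The 0.62 and 0.72 lines lie either side of it. The cover is therefore at about 0.66–0.67 rad, some 7–8° below balance, held still with low forces.

```bash
python3 -c "
from plant import r
print(r.close_job())"
```

```text
the job is handed in; nothing more can be done
None
```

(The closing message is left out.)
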